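# Load the tape stand and hold it down for the locking clip

### The arm

A 6-joint arm with a two-finger parallel gripper is mounted at the origin on the work surface. World frame = base frame: x ahead of the robot, y to its left, z up, the work surface at z = 0. Lengths are in m, angles in rad, forces in N, time in s.
With the tool pointing down it reaches from about 0.275 to 0.85 m from the base axis. Payload 5.2 kg.
Tool frame: the origin (TCP) lies at the centre of the arm's flange, where the gripper is bolted on; the fingertips stand arm.nose_length ahead of it and the grasp point (between the pads) lies 155 mm ahead of it (arm.nose_length is the distance from the TCP to the fingertips, in m); z points along the fingers, y is the line along which they close (so a half turn about z gives the same grasp; the last joint's range is limited). The gripper opens to 85 mm and grips with 20 to 120 N. Pads are 22 mm wide; open, the fingers measure 114 mm over their backs; the gripper's body (76 mm by 85 mm) begins 54 mm behind the grasp point. The pads swing forward as they close: fully open they stand 13 mm farther back than shut.
Start: joints at [-1.466, 0.259, 1.535, -0, 1.348, -0.203], TCP at [0.167, -0.524, 0.405] pointing down, gripper open.
Joint ranges: [-3.14, 3.14], [-0.91, 2.08], [0.19, 2.58], [-1.22, 4.36], [0.22, 2.71], [-3.12, 3.12]. Speed limits (rad/s): [2.57, 2.57, 3.14, 3.14, 3.14, 3.14].

### API

Orientations are given as a unit quaternion [w, x, y, z].
In Python, from workcell import arm, camrig, ticket, status gives the robot as it stands (arm), with the cameras (camrig), the job (ticket) and the readings (status).
- The arm moves only by the tool pendant, called after "Emit:" by a JSON object that holds its "fn" and its "kwargs", one argument or row to a line. Schema: {"type":"object","properties":{"increments":{"type":"array","items":{"type":"array","items":{"type":"number"},"minItems":5,"maxItems":5},"minItems":1,"maxItems":5},"squeeze":{"type":"number"},"only":{"type":"string"},"quiet":{"type":"boolean"},"lines":{"type":"string"}},"required":["increments"],"additionalProperties":false}. increments is a list of rows, 1 to 5 of them, each of 5 numbers: dx, dy, dz in m, then a turn about the tool's z in rad, then the finger opening in m; each row shifts and turns the commanded pose from where the row before left it, along the tool's axes as they then stand; what a row does not reach is not made up. A row lasts 1/8 s, in which the tool goes at most 0.0625 m and 0.188 rad, less where a joint would pass 70% of its speed; a pose out of reach is approached as far as the arm can. The fingers move at their own pace and stop on an object; squeeze is the grip in N (left out, the last holds). Time passes only in rows, so rows that do not move let the fingers close. The tool returns the time, the measured TCP pose, the force, the opening and the grip force at its end. only (a regular expression) keeps the lines of the reply that match it, lines (a string "A,B") keeps lines A to B, and quiet returns only ok. Input that does not fit is refused with a message, and nothing moves.
- status.get_obs(): the state, without advancing time (a new reading comes with each control period).
- camrig.snapshot(name): name is "scene" or "top" or "wrist"; returns the picture (384x512x3 uint8, red, green, blue); there is no depth.
- camrig.camera_info(name): a dict with "mtx" (3x3 intrinsics, pixels), "eye" and "orientation" of the camera in the world; the wrist camera has in their place "hand_eye" (4x4, takes a point from camera to tool coordinates, whose origin is the TCP and whose axes are the flange's). Camera axes: x right, y down, z forward; pixel columns grow to the right and rows downward; lengths in m; the calibration is good to about 2 mm. A picture is of the moment at which its call begins: read the wrist's pose just before it. camera_info takes no time and is no camera call.
- ticket.sign_off(): hands the job in; it is judged then, once.
The state is a dict: "time": time; "qpos": joint angles; "joint_vel": joint speeds; "tau": joint torques, N m; "position": TCP position; "tool_rot": TCP orientation; "contact_force": force on the tool from outside, world axes, zero at the start; "wrist_torque": the same for the moment, N m; "width": finger opening in m; "finger_force": force on a finger pad.
Only numpy, scipy, OpenCV 4.12 (cv2) and the standard library are available. Lean on these libraries where they do the work, as an engineer would, in place of code of your own. Each camera call takes 0.05 s, during which the arm holds its last target. There are 200 camera calls.

### The job

Load the tape stand: put the small roll of paper tape over the spindle onto the sprung plate, then the plain spacer ring on the roll, then the pressure disc with its hub upwards, each lying flat on the one below. Then press the disc down gently until the sprung plate rests on its hard stop, and finish while holding it there: do not let go, and lean on it no harder than it needs, so that I can slip the clip through the spindle. Leave the other things on the desk where they are.

Things in the scene. Friction and masses are not known exactly. Their poses are not given: they have to be found in the camera images.
- roll: Roll of off-white paper tape, a round ring lying flat, axis upright: outside diameter 60 mm, cardboard core bore 26 mm, 36 mm tall, 60 to 120 g. Origin: centre of the underside; z up along its axis. The wider brown roll is not the one.
- spacer: Plain grey plastic spacer ring lying flat: outside diameter 44 mm, bore 24 mm, 12 mm tall, 20 g. Origin: centre of the underside; z up along its axis.
- disc: Aluminium pressure disc lying flange down, hub up: flange diameter 60 mm and 5 mm thick; on it a round hub of diameter 34 mm, 14 mm tall (19 mm tall in all); bore 23 mm right through; 80 g. Origin: centre of the underside of the flange; z up along its axis, from flange to hub.
- spindle_tip (a point): Top of the stand's fixed upright steel spindle, on its axis, 124 mm above the desk. The spindle has a diameter of 20 mm and a tapered nose (10 mm across at the tip, full diameter 6 mm below it). It rises from a round grey base of 140 mm diameter and 14 mm height, fixed to the desk. A dark cross-hole for the clip lies 12 mm below the tip; the disc's hub covers it until the plate is fully down.
- platen_top (a point): Centre of the upper face of the sprung drag plate, on the spindle's axis: a round dark steel plate of 76 mm diameter round the spindle, with a rim 4 mm high and 3 mm wide round its edge (70 mm across inside). Its face is 51 mm above the desk when up. The roll lies on this face. The stacked parts' undersides then lie 0 mm (roll), 36 mm (spacer) and 48 mm (disc) above it.
- platen (a joint): Travel of the sprung plate down the spindle, in m: 0 when up, 0.012 when it rests on its hard stop (the collar under it). The weight of the three parts does not move it. With the parts on it, it begins to give under a push of about 5 N and reaches the stop at about 12.5 N (0.6 N per mm); any more only leans on the stop.
- clip: Bystander: bent steel wire locking clip, 58 mm long, lying flat, 4 mm thick. Origin: its middle, on the desk.
- bowl: Bystander: light green plastic bowl with a brush across it, 136 mm across, 58 mm tall. Origin: centre of the underside.
- glue: Bystander: white glue bottle with a yellow cap, 48 mm diameter, 115 mm tall. Origin: centre of the underside.
- spare: Bystander: large brown spare roll lying flat, 90 mm diameter, 48 mm tall. Origin: centre of the underside.

How it is judged:
On the way, in this order (a step that is already met when the one before it is completed fails the run):
1. the roll lies flat on the sprung plate, over the spindle (z of roll in the frame of platen_top between -0.003 and 0.003 m and horizontal distance between roll and spindle_tip below 0.005 m and angle between roll's own z axis and vertical below 0.06 rad), for 0.2 s.
2. the spacer ring lies flat on the roll, over the spindle (all of step 1 and z of spacer in the frame of platen_top between 0.033 and 0.039 m and horizontal distance between spacer and spindle_tip below 0.004 m and angle between spacer's own z axis and vertical below 0.06 rad), for 0.2 s.
At the end, for the whole second after the job is handed in: Roll, spacer and disc lie flat (0.06 rad) on one another on the plate (heights within 3 mm; off the spindle axis under 5 mm for the roll, 4 mm for the others); the plate is within 1 mm of its stop, held by the fingers on the disc (over 3 N); disc pushes spacer with 6 to 40 N; all still (all of step 2 and z of disc in the frame of platen_top between 0.045 and 0.051 m and horizontal distance between disc and spindle_tip below 0.004 m and angle between disc's own z axis and vertical below 0.06 rad and value of joint platen above 0.011 m and contact force between the fingers and disc above 3 N and contact force between disc and spacer between 6 and 40 N and linear speed of disc below 0.02 m/s); the arm keeps its last pose, push and grip.
It fails at once if a bystander (clip, bowl, glue bottle, spare roll) is moved more than 30 mm (distance of any of clip, bowl, glue, spare from where it was at the start of the episode above 0.03 m).
It fails at once if the disc is rammed down on the spacer with more than 60 N (contact force between disc and spacer above 60 N).
It also fails if it takes over 72 s, if anything falls off the work surface, if the arm or the gripper's body presses on something with over 40 N, if the wrist force passes 120 N, or if a joint passes its speed limit or range.

## Working session

There is one attempt and no reset: what is moved stays moved. The work goes in short steps, Python scripts to look and compute and a tool call to move; the robot and the scene stay as the last step left them, time stands still between calls to the robot, and variables do not carry over. Pictures are saved under pics/ and viewed, at most 10 in all, crops included, and the job is handed in when it is done.

```bash
ls; mkdir -p pics; python3 - <<'E'
from workcell import arm, camrig, ticket, status
import cv2,numpy as np
o=status.get_obs();print({k:np.round(v,3) for k,v in o.items()});print(arm.nose_length)
a=camrig.snapshot("top");b=camrig.snapshot("scene")
cv2.imwrite("pics/top.png",a[:,:,::-1]);cv2.imwrite("pics/scene.png",b[:,:,::-1])
for n in("top","scene","wrist"):print(n,camrig.camera_info(n))
E
```

```text
pics
workcell.py
{'time': np.float64(0.0), 'qpos': array([-1.466,  0.259,  1.536,  0.   ,  1.348, -0.203]), 'joint_vel': array([ 0.001, -0.001,  0.   ,  0.   , -0.001, -0.001]), 'tau': array([-1.0000e-03, -4.4604e+01, -2.9056e+01, -0.0000e+00,  1.2000e-02,
       -0.0000e+00]), 'position': array([ 0.167, -0.524,  0.404]), 'tool_rot': array([-0.001,  0.988,  0.153,  0.   ]), 'contact_force': array([-0.537, -0.09 ,  0.918]), 'wrist_torque': array([-0.005,  0.059,  0.016]), 'finger_force': np.float64(0.0), 'width': np.float64(0.085)}
0.1734
top {'mtx': array([[355.1305379 ,   0.        , 255.89163066],
       [  0.        , 355.1305379 , 192.76989514],
       [  0.        ,   0.        ,   1.        ]]), 'eye': array([ 0.50074468, -0.01744157,  1.36964577]), 'orientation': array([ 0.02979507, -0.69780976,  0.71475536, -0.03603557])}
scene {'mtx': array([[471.75387141,   0.        , 246.26982328],
       [  0.        , 471.75387141, 200.34735209],
       [  0.        ,   0.        ,   1.        ]]), 'eye': array([1.43830977, 0.52097453, 1.00818432]), 'orientation': array([-0.19545348,  0.42526407,  0.81149889, -0.34988279])}
wrist {'mtx': array([[303.83039158,   0.        , 251.03911373],
       [  0.        , 303.83039158, 188.85915169],
       [  0.        ,   0.        ,   1.        ]]), 'hand_eye': array([[-6.62075537e-04, -9.58732873e-01, -2.84307649e-01,
         7.38387231e-02],
       [ 9.99999386e-01, -8.87317446e-04,  6.63454799e-04,
        -2.66172898e-04],
       [-8.88347062e-04, -2.84307035e-01,  9.58732872e-01,
         3.25784431e-02],
       [ 0.00000000e+00,  0.00000000e+00,  0.00000000e+00,
         1.00000000e+00]])}
```

View pics/top.png

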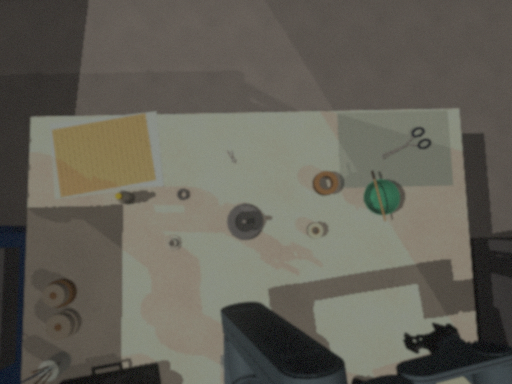

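View pics/scene.png

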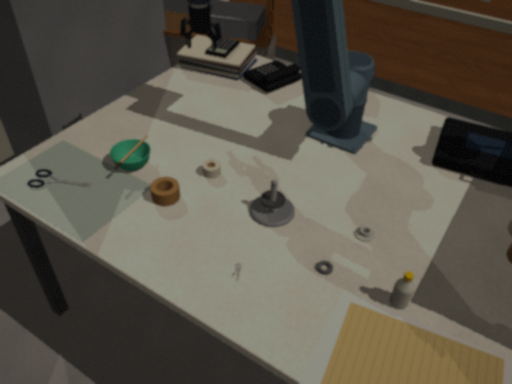

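The top view shows the spindle stand at about (246,221), the roll at (316,229), the spacer at (183,194) and the disc at (175,242). The glue is at (125,197), the clip at (232,157), the spare roll at (327,182) and the bowl at (383,197). The scene view agrees with this layout. Next I'll get rough positions from both views.

```bash
cat > h.py <<'E'
from workcell import arm, camrig, ticket, status
import cv2, numpy as np
from scipy.spatial.transform import Rotation as R
rot=lambda q:R.from_quat(np.roll(q,-1)).as_matrix()
def cam(n,o=None):
    c=camrig.camera_info(n)
    if n!="wrist": return c["mtx"],rot(c["orientation"]),np.array(c["eye"])
    T=c["hand_eye"];Rt=rot(o["tool_rot"])
    return c["mtx"],Rt@T[:3,:3],Rt@T[:3,3]+o["position"]
def ray(C,px,z):
    K,Rm,e=C;d=Rm@np.linalg.inv(K)@[px[0],px[1],1];return e+d*(z-e[2])/d[2]
def proj(C,p):
    K,Rm,e=C;u=K@Rm.T@(np.array(p)-e);return u[:2]/u[2]
def tool(o,p):  # world target for the TCP -> shift in tool axes
    return rot(o["tool_rot"]).T@(np.array(p)-o["position"])
E
python3 - <<'E'
from h import *
C=cam("top");S=cam("scene")
for n,p,z,s in [("roll",(316.5,228.5),.036,(212,164)),("spacer",(183.5,194),.012,(324,267)),("disc",(175,242),.019,(364.5,231)),("base",(245.5,221.5),.014,(272,207)),("glue",(125,197),.1,(409,276)),("spare",(327,182),.048,(165,185))]:
    print(n,ray(C,p,z).round(3),ray(S,s,z).round(3))
o=status.get_obs();print(rot(o["tool_rot"]).round(3))
E
```

```text
roll [ 0.486 -0.254  0.036] [ 0.477 -0.246  0.036]
spacer [0.629 0.247 0.012] [0.634 0.253 0.012]
disc [0.448 0.278 0.019] [0.452 0.29  0.019]
base [0.518 0.011 0.014] [0.517 0.014 0.014]
glue [0.615 0.438 0.1  ] [0.61 0.46 0.1 ]
spare [ 0.658 -0.299  0.048] [ 0.656 -0.291  0.048]
[[ 0.953  0.303 -0.   ]
 [ 0.303 -0.953  0.002]
 [ 0.    -0.002 -1.   ]]
```

Emit:
{"fn": "pendant", "kwargs": {
  "increments": [
    [0, 0, 0, 0.154, 0.085],
    [0, 0, 0, 0.154, 0.085],
    [0.05, -0.03, 0.01, 0, 0.085],
    [0.05, -0.04, 0.01, 0, 0.085],
    [0.05, -0.04, 0.01, 0, 0.085]
  ],
  "squeeze": 40
}}

```text
time: 0.72
position: [0.3141, -0.4159, 0.3747]
tool_rot: [-0.0, 1.0, -0.001, -0.0]
contact_force: [0.3, -0.5, 0.2]
width: 0.0855
finger_force: 0.0
```

Emit:
{"fn": "pendant", "kwargs": {
  "increments": [
    [0.05, -0.035, 0.01, 0, 0.085],
    [0.05, -0.035, 0.015, 0, 0.085],
    [0.03, -0.045, 0.02, 0, 0.085],
    [0.03, -0.045, 0.02, 0, 0.085],
    [0, 0, 0, 0, 0.085]
  ]
}}

```text
time: 1.35
position: [0.4737, -0.2535, 0.3083]
tool_rot: [-0.002, 1.0, 0.003, -0.002]
contact_force: [-0.9, -0.4, 1.3]
width: 0.0853
finger_force: 0.0
```

```bash
python3 - <<'E'
from h import *
o=status.get_obs();print(o["position"].round(4),rot(o["tool_rot"]).round(3),o["contact_force"])
a=camrig.snapshot("wrist");cv2.imwrite("pics/w1.png",a[:,:,::-1])
print(proj(cam("wrist",o),(.484,-.25,.036)))
E
```

```text
[ 0.4737 -0.2535  0.3083] [[ 1.     0.005 -0.003]
 [ 0.005 -1.     0.004]
 [-0.003 -0.004 -1.   ]] [-0.93394027 -0.39517861  1.25306654]
[248.87546344 178.7993984 ]
```

View pics/w1.png

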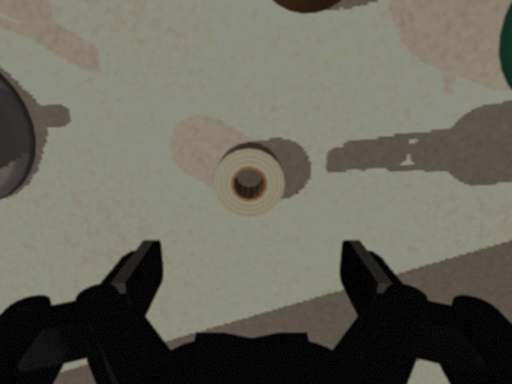

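The wrist view shows the roll, with its brown core ring centred near (249,184) and the outside about 72 px across. I'll fit the core ring.

```bash
cat >> h.py <<'E'
def blob(m,px,r=60):
    """fit an ellipse to the outline of the hull of mask m within r of px"""
    k=np.zeros(m.shape,np.uint8);cv2.circle(k,tuple(int(round(v)) for v in px),r,255,-1)
    m=cv2.bitwise_and(m.astype(np.uint8)*255,k)
    c=max(cv2.findContours(m,cv2.RETR_EXTERNAL,cv2.CHAIN_APPROX_NONE)[0],key=cv2.contourArea)
    return cv2.fitEllipse(cv2.convexHull(c))
E
python3 - <<'E'
from h import *
a=cv2.imread("pics/w1.png");o=status.get_obs();C=cam("wrist",o)
h=cv2.cvtColor(a,cv2.COLOR_BGR2HSV)
for x in range(205,295,4):print(x,a[184,x],h[184,x])
for s in (80,95,110,130):
    e=blob(((h[...,1]>s)|(h[...,2]<70)),(249,184),24);print(s,e,ray(C,e[0],.036).round(4))
E
```

```text
205 [120 136 137] [ 28  32 137]
209 [107 123 136] [ 17  54 136]
213 [112 131 135] [ 25  43 135]
217 [109 130 136] [ 23  51 136]
221 [106 129 134] [ 25  53 134]
225 [109 130 136] [ 23  51 136]
229 [109 130 137] [ 23  52 137]
233 [44 69 98] [ 14 141  98]
237 [20 29 39] [ 14 124  39]
241 [40 48 56] [15 73 56]
245 [58 66 73] [16 52 73]
249 [60 67 76] [13 54 76]
253 [60 68 75] [16 51 75]
257 [42 51 59] [16 73 59]
261 [23 39 56] [ 15 150  56]
265 [ 53  78 108] [ 14 130 108]
269 [111 133 138] [ 24  50 138]
273 [110 130 136] [ 23  49 136]
277 [107 129 135] [ 24  53 135]
281 [105 126 134] [ 22  55 134]
285 [ 79  93 101] [ 19  56 101]
289 [72 80 88] [15 46 88]
293 [73 84 93] [17 55 93]
80 ((248.62403869628906, 183.55038452148438), (34.95343017578125, 36.1849250793457), 91.50996398925781) [ 0.4796 -0.2524  0.036 ]
95 ((248.63592529296875, 183.56570434570312), (34.100250244140625, 35.31980895996094), 90.2678451538086) [ 0.4796 -0.2524  0.036 ]
110 ((248.64291381835938, 183.4949188232422), (33.35206604003906, 34.37993240356445), 90.06046295166016) [ 0.4797 -0.2524  0.036 ]
130 ((248.6266326904297, 184.32427978515625), (30.111360549926758, 32.895198822021484), 94.38660430908203) [ 0.479  -0.2524  0.036 ]
```

Emit:
{"fn": "pendant", "kwargs": {
  "increments": [
    [0.006, -0.001, 0.04, 0, 0.085],
    [0, 0, 0.04, 0, 0.085],
    [0, 0, 0.03, 0, 0.085],
    [0, 0, 0.013, 0, 0.085],
    [0, 0, 0, 0, 0.085]
  ]
}}

```text
time: 2.02
position: [0.4785, -0.2571, 0.1873]
tool_rot: [-0.0, 1.0, -0.001, -0.0]
contact_force: [0.4, 0.7, 0.2]
width: 0.0853
finger_force: 0.0
```

```bash
python3 - <<'E'
from h import *
o=status.get_obs();print(tool(o,(.4796,-.2524,.185)).round(4),rot(o["tool_rot"]).round(3))
E
```

```text
[ 0.0011 -0.0047  0.0023] [[ 1.    -0.001 -0.001]
 [-0.001 -1.     0.   ]
 [-0.001 -0.    -1.   ]]
```

Emit:
{"fn": "pendant", "kwargs": {
  "increments": [
    [0, 0, 0, 0, 0.085]
  ]
}}

```text
time: 2.15
position: [0.4793, -0.2571, 0.1888]
tool_rot: [0.001, 1.0, -0.0, 0.001]
contact_force: [-0.6, -0.9, -0.4]
width: 0.085
finger_force: 0.0
```

Emit:
{"fn": "pendant", "kwargs": {
  "increments": [
    [0.001, -0.004, 0.002, 0, 0.085],
    [0, 0, 0, 0, 0.085]
  ]
}}

```text
time: 2.4
position: [0.48, -0.2519, 0.1861]
tool_rot: [0.0, 1.0, 0.0, 0.0]
contact_force: [-0.1, -0.0, 0.7]
width: 0.0851
finger_force: 0.0
```

Emit:
{"fn": "pendant", "kwargs": {
  "increments": [
    [0, 0, 0, 0, 0.085]
  ]
}}

```text
time: 2.52
position: [0.48, -0.2521, 0.1859]
tool_rot: [0.0, 1.0, 0.0, 0.0]
contact_force: [-0.9, -0.4, 0.1]
width: 0.0852
finger_force: 0.0
```

Emit:
{"fn": "pendant", "kwargs": {
  "increments": [
    [0, 0, 0, 0, 0.05],
    [0, 0, 0, 0, 0.05],
    [0, 0, 0, 0, 0.05],
    [0, 0, 0, 0, 0.05]
  ],
  "squeeze": 40
}}

```text
time: 3.02
position: [0.4799, -0.2522, 0.1861]
tool_rot: [0.0, 1.0, -0.0, 0.0]
contact_force: [-2.1, 2.2, 7.0]
width: 0.0594
finger_force: 42.1
```

Emit:
{"fn": "pendant", "kwargs": {
  "increments": [
    [0, 0, -0.03, 0, 0.05],
    [0, 0, -0.04, 0, 0.05],
    [0, 0, -0.04, 0, 0.05],
    [0, 0, -0.03, 0, 0.05],
    [0, 0, 0, 0, 0.05]
  ]
}}

```text
time: 3.65
position: [0.4804, -0.2527, 0.3279]
tool_rot: [0.002, 1.0, -0.0, 0.002]
contact_force: [0.2, 0.3, -1.6]
width: 0.0593
finger_force: 43.6
```

Emit:
{"fn": "pendant", "kwargs": {
  "increments": [
    [-0.01, -0.05, 0, 0, 0.05],
    [-0.01, -0.055, 0, 0, 0.05],
    [-0.01, -0.055, 0, 0, 0.05],
    [-0.01, -0.055, 0, 0, 0.05],
    [0, -0.05, 0, 0, 0.05]
  ]
}}

```text
time: 4.28
position: [0.4384, 0.0146, 0.3239]
tool_rot: [-0.0, 1.0, -0.0, -0.001]
contact_force: [1.5, 0.1, -1.0]
width: 0.0592
finger_force: 43.6
```

Emit:
{"fn": "pendant", "kwargs": {
  "increments": [
    [0, 0, 0, 0, 0.05],
    [0, 0, 0, 0, 0.05],
    [0, 0, 0, 0, 0.05]
  ]
}}

```text
time: 4.65
position: [0.44, 0.0118, 0.325]
tool_rot: [0.0, 1.0, -0.001, -0.0]
contact_force: [0.0, -0.5, -0.7]
width: 0.0591
finger_force: 43.7
```

```bash
python3 - <<'E'
from h import *
o=status.get_obs();C=cam("wrist",o)
a=camrig.snapshot("wrist");cv2.imwrite("pics/w2.png",a[:,:,::-1])
print(o["position"],proj(C,(.518,.012,.124)),proj(C,(.518,.012,.055)),proj(C,o["position"]-[0,0,.15]))
E
```

```text
[0.44004222 0.01175321 0.32495981] [251.36087138  90.05746219] [251.19686413  92.54142546] [252.48974605 273.47636386]
```

View pics/w2.png

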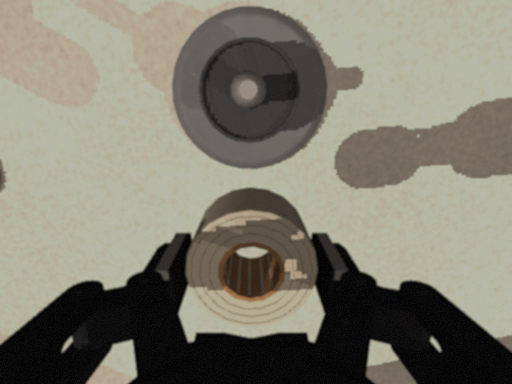

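The wrist view shows the spindle tip as a light disc at about (248,90), with the plate and base concentric round it. The held roll's core ring is at about (251,272). I'll fit each one.

```bash
python3 - <<'E'
from h import *
a=cv2.imread("pics/w2.png");o=status.get_obs();C=cam("wrist",o);h=cv2.cvtColor(a,cv2.COLOR_BGR2HSV);g=h[...,2]
print(g[90,225:275:2],g[72:110:2,248])
for t in(95,110,125):
    e=blob(g>t,(248,90),22);print("tip",t,e,ray(C,e[0],.124).round(4))
for t in(85,95):
    e=blob((g<t),(250,87),84);print("base",t,e,ray(C,e[0],.014).round(4))
for t in(40,50):
    e=blob((g<t),(250,90),56);print("plat",t,e,ray(C,e[0],.055).round(4))
for s in(110,125,140):
    e=blob((h[...,1]>s),(251,272),36);p=ray(C,e[0],o["position"][2]-.186+.036);print("roll",s,e,p.round(4),(p-o["position"]).round(4))
E
```

```text
[ 56  58  59  83 103 115 124 142 150 150 149 151 150 149 152 151 126  84
  76  71  59  38  37  35  40] [ 60  74  82  95 136 151 152 154 151 151 152 150 150 143 114  99  85  73
  64]
tip 95 ((244.56626892089844, 90.1301040649414), (25.515600204467773, 26.686384201049805), 86.03245544433594) [0.518  0.0154 0.124 ]
tip 110 ((245.7793426513672, 89.76911163330078), (21.649566650390625, 23.363880157470703), 77.76520538330078) [0.5182 0.0148 0.124 ]
tip 125 ((246.92352294921875, 89.50577545166016), (19.530838012695312, 19.906166076660156), 74.30493927001953) [0.5184 0.0142 0.124 ]
base 85 ((263.5737609863281, 81.9938735961914), (127.02335357666016, 137.4561309814453), 178.90530395507812) [0.5275 0.0011 0.014 ]
base 95 ((261.58416748046875, 84.24880981445312), (126.50487518310547, 158.92092895507812), 171.0555877685547) [0.5257 0.0028 0.014 ]
plat 40 ((278.68414306640625, 88.58751678466797), (36.49803924560547, 44.41579818725586), 39.87283706665039) [ 0.5208 -0.0086  0.055 ]
plat 50 ((278.32635498046875, 88.2546615600586), (39.32074737548828, 46.86595153808594), 47.27134323120117) [ 0.5211 -0.0083  0.055 ]
roll 110 ((250.95516967773438, 271.6626892089844), (57.74509811401367, 65.81879425048828), 90.07327270507812) [0.441  0.0123 0.1751] [ 0.0009  0.0007 -0.15  ]
roll 125 ((250.93222045898438, 271.5652770996094), (57.29806137084961, 64.74468231201172), 90.23977661132812) [0.4411 0.0123 0.1751] [ 0.001   0.0007 -0.15  ]
roll 140 ((262.4656066894531, 275.2554016113281), (36.908992767333984, 51.48923873901367), 29.182106018066406) [0.4392 0.0072 0.1751] [-0.0009 -0.0044 -0.15  ]
```

Emit:
{"fn": "pendant", "kwargs": {
  "increments": [
    [0.04, -0.0015, 0, 0, 0.05],
    [0.0375, 0, 0, 0, 0.05],
    [0, 0, 0, 0, 0.05],
    [0, 0, 0, 0, 0.05],
    [0, 0, 0, 0, 0.05]
  ]
}}

```text
time: 5.32
position: [0.5165, 0.0139, 0.3253]
tool_rot: [-0.0, 1.0, -0.0, -0.001]
contact_force: [-0.2, 0.3, -0.7]
width: 0.0591
finger_force: 43.7
```

```bash
python3 - <<'E'
from h import *
o=status.get_obs();C=cam("wrist",o);print(tool(o,(.5175,.0131,.237)).round(4))
a=camrig.snapshot("wrist");cv2.imwrite("pics/w3.png",a[150:384,120:390,::-1])
E
```

```text
[0.0011 0.0008 0.0883]
```

View pics/w3.png

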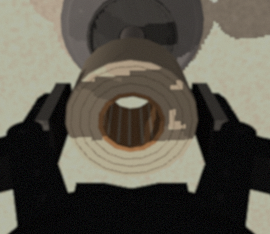

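The crop shows the roll over the stand, but the oblique view hides the tip inside the bore. I'll lower it in stages and watch the force.

Emit:
{"fn": "pendant", "kwargs": {
  "increments": [
    [0.001, 0.0008, 0.015, 0, 0.05],
    [0, 0, 0.015, 0, 0.05],
    [0, 0, 0.01, 0, 0.05],
    [0, 0, 0, 0, 0.05],
    [0, 0, 0, 0, 0.05]
  ]
}}

```text
time: 6.0
position: [0.5186, 0.0134, 0.2856]
tool_rot: [0.0, 1.0, -0.0, 0.0]
contact_force: [-0.6, 0.0, -0.9]
width: 0.0597
finger_force: 43.7
```

Emit:
{"fn": "pendant", "kwargs": {
  "increments": [
    [-0.0008, 0, 0.015, 0, 0.05],
    [0, 0, 0.015, 0, 0.05],
    [0, 0, 0.012, 0, 0.05],
    [0, 0, 0.004, 0, 0.05],
    [0, 0, 0, 0, 0.05]
  ]
}}

```text
time: 6.62
position: [0.5176, 0.0134, 0.2391]
tool_rot: [-0.0, 1.0, -0.0, -0.0]
contact_force: [0.1, -0.3, -1.2]
width: 0.0591
finger_force: 43.7
```

Emit:
{"fn": "pendant", "kwargs": {
  "increments": [
    [0, 0, 0.002, 0, 0.05],
    [0, 0, 0, 0, 0.05]
  ]
}}

```text
time: 6.88
position: [0.5177, 0.0134, 0.2377]
tool_rot: [0.0, 1.0, -0.0, 0.0]
contact_force: [0.1, 0.8, -0.3]
width: 0.0595
finger_force: 43.7
```

Emit:
{"fn": "pendant", "kwargs": {
  "increments": [
    [0, 0, 0.001, 0, 0.05],
    [0, 0, 0, 0, 0.05],
    [0, 0, 0, 0, 0.085],
    [0, 0, 0, 0, 0.085],
    [0, 0, 0, 0, 0.085]
  ]
}}

```text
time: 7.5
position: [0.5176, 0.0134, 0.2364]
tool_rot: [-0.0, 1.0, -0.0, -0.0]
contact_force: [0.6, -0.3, 0.8]
width: 0.0849
finger_force: 0.0
```

Emit:
{"fn": "pendant", "kwargs": {
  "increments": [
    [0, 0, -0.03, 0, 0.085],
    [0, 0, -0.04, 0, 0.085],
    [0, 0, -0.05, 0, 0.085],
    [-0.04, 0, -0.01, 0, 0.085],
    [0, 0, 0, 0, 0.085]
  ]
}}

```text
time: 8.12
position: [0.4759, 0.0138, 0.3676]
tool_rot: [0.0, 1.0, -0.0, 0.0]
contact_force: [0.2, 0.5, 0.4]
width: 0.0848
finger_force: 0.0
```

Emit:
{"fn": "pendant", "kwargs": {
  "increments": [
    [0, 0, 0, 0, 0.085],
    [0, 0, 0, 0, 0.085]
  ]
}}

```text
time: 8.38
position: [0.4781, 0.0133, 0.3659]
tool_rot: [-0.0, 1.0, -0.0, -0.0]
contact_force: [-0.4, 0.4, 0.1]
width: 0.0849
finger_force: 0.0
```

```bash
python3 - <<'E'
from h import *
o=status.get_obs();C=cam("wrist",o);print(tool(o,(.629,.248,.35)).round(4))
a=camrig.snapshot("wrist");cv2.imwrite("pics/w4.png",a[:,:,::-1])
h=cv2.cvtColor(a[:,:,::-1].copy(),cv2.COLOR_BGR2HSV)
p=proj(C,(.518,.0135,.087));print(p,proj(C,(.5185,.0138,.124)))
for s in(95,110,125):
    e=blob((h[...,1]>s),p,32);print("roll",s,e,ray(C,e[0],.087).round(4))
for t in(125,140):
    e=blob(h[...,2]>t,proj(C,(.5185,.0138,.124)),14);print("tip",t,e,ray(C,e[0],.124).round(4))
E
```

```text
[ 0.1508 -0.2347  0.0159]
[251.54558909 142.22102692] [251.22503081 148.85860668]
roll 95 ((251.15611267089844, 142.1565704345703), (35.12038803100586, 36.36737060546875), 107.41541290283203) [0.5181 0.0138 0.087 ]
roll 110 ((251.00302124023438, 142.2606964111328), (34.709712982177734, 35.47109603881836), 117.43668365478516) [0.518  0.0139 0.087 ]
roll 125 ((251.044921875, 142.16665649414062), (33.92001724243164, 34.32146072387695), 116.1697006225586) [0.518  0.0139 0.087 ]
tip 125 ((251.0, 146.39862060546875), (29.424705505371094, 33.191829681396484), 0.0) [0.5202 0.014  0.124 ]
tip 140 ((250.75, 156.63023376464844), (12.677560806274414, 19.155010223388672), 92.28238677978516) [0.5131 0.0141 0.124 ]
```

View pics/w4.png

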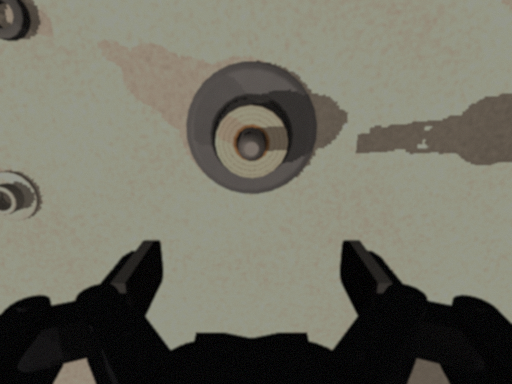

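The roll sits at (0.518, 0.0139) with its top ring at (251,142), level with the prediction. The spacer is next.

Emit:
{"fn": "pendant", "kwargs": {
  "increments": [
    [0.03, -0.047, 0.014, 0, 0.085],
    [0.03, -0.047, 0.014, 0, 0.085],
    [0.03, -0.047, 0.014, 0, 0.085],
    [0.03, -0.047, 0.014, 0, 0.085],
    [0.03, -0.047, 0.014, 0, 0.085]
  ]
}}

```text
time: 9.05
position: [0.6289, 0.2502, 0.2948]
tool_rot: [0.0, 1.0, -0.0, -0.0]
contact_force: [0.6, -0.6, -0.3]
width: 0.0853
finger_force: 0.0
```

Emit:
{"fn": "pendant", "kwargs": {
  "increments": [
    [0, 0, 0, 0, 0.085],
    [0, 0, 0, 0, 0.085],
    [0, 0, 0, 0, 0.085]
  ]
}}

```text
time: 9.43
position: [0.6275, 0.2474, 0.297]
tool_rot: [0.0, 1.0, -0.001, 0.0]
contact_force: [-0.6, -1.5, 0.3]
width: 0.0852
finger_force: 0.0
```

```bash
python3 - <<'E'
from h import *
o=status.get_obs();C=cam("wrist",o)
a=camrig.snapshot("wrist")[:,:,::-1].copy();cv2.imwrite("pics/w5.png",a)
h=cv2.cvtColor(a,cv2.COLOR_BGR2HSV);p=proj(C,(.63,.248,.012));print(o["position"],p)
x,y=p.round().astype(int);print(h[y,x-40:x+40:3,2],h[y-40:y+40:3,x,2])
E
```

```text
[0.62753124 0.24735029 0.29697544] [250.85041278 184.98757455]
[133 134 138 133  70  67  68  51  84  72  72 130 131 136 133 135  88  67
  67  65  77  84  89 135 137 138 138] [140 135 139 138 110  33  65  69  66  84 134 134 138 133 128 137 102  28
  65  67  67 118 139 136 138 138 139]
```

View pics/w5.png

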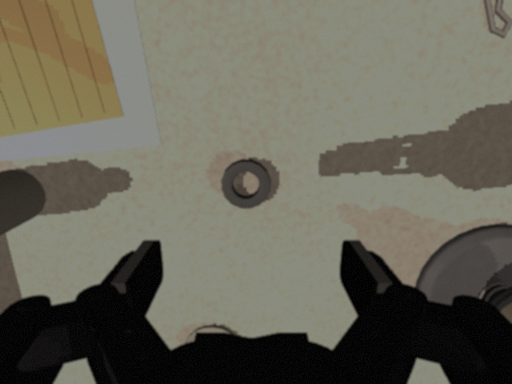

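The wrist view shows the dark grey spacer at about (246,183), with its shadow slightly lighter and to the right. The glue bottle is well off to the left. I'll fit the ring by brightness.

```bash
python3 - <<'E'
from h import *
a=cv2.imread("pics/w5.png");o=status.get_obs();C=cam("wrist",o)
g=cv2.cvtColor(a,cv2.COLOR_BGR2HSV)[...,2]
for t in(74,77,80):
    m=cv2.morphologyEx(((g<t)*255).astype(np.uint8),cv2.MORPH_OPEN,np.ones((3,3)))
    e=blob(m>0,(246,183),34);print(t,e,ray(C,e[0],.012).round(4))
g2=cv2.GaussianBlur(g,(3,3),0)
print(cv2.HoughCircles(cv2.resize(g2,None,fx=3,fy=3)[450:660,630:870],cv2.HOUGH_GRADIENT,1,100,param1=80,param2=15,minRadius=60,maxRadius=85))
print(44/2/(o["position"][2]-.033-.012)*304)
E
```

```text
74 ((246.5316925048828, 182.77540588378906), (48.181556701660156, 48.50812911987305), 91.3982162475586) [0.6321 0.2517 0.012 ]
77 ((246.5673828125, 182.8265838623047), (48.313011169433594, 49.397735595703125), 75.25555419921875) [0.632  0.2516 0.012 ]
80 ((246.68714904785156, 182.89573669433594), (48.78958511352539, 49.69847869873047), 79.7707290649414) [0.632  0.2515 0.012 ]
[[[110.5 101.5  76.1]]]
26509.44855720407
```

Emit:
{"fn": "pendant", "kwargs": {
  "increments": [
    [0.0045, -0.004, 0.04, 0, 0.085],
    [0, 0, 0.04, 0, 0.085],
    [0, 0, 0.03, 0, 0.06],
    [0, 0, 0, 0, 0.055],
    [0, 0, 0, 0, 0.055]
  ],
  "squeeze": 30
}}

```text
time: 10.1
position: [0.6329, 0.252, 0.1884]
tool_rot: [-0.0, 1.0, -0.0, 0.001]
contact_force: [0.7, -0.2, 0.4]
width: 0.0551
finger_force: 0.0
```

Emit:
{"fn": "pendant", "kwargs": {
  "increments": [
    [0, 0, 0, 0, 0.055],
    [0, 0, 0, 0, 0.055]
  ]
}}

```text
time: 10.35
position: [0.6326, 0.2525, 0.1881]
tool_rot: [-0.0, 1.0, -0.0, 0.001]
contact_force: [-0.6, 0.4, -0.3]
width: 0.0554
finger_force: 0.0
```

```bash
python3 - <<'E'
from h import *
o=status.get_obs();print(tool(o,(.632,.2514,.178)).round(4))
E
```

```text
[-0.0006  0.0011  0.0101]
```

Emit:
{"fn": "pendant", "kwargs": {
  "increments": [
    [-0.0005, 0.001, 0.004, 0, 0.055],
    [0, 0, 0.003, 0, 0.055],
    [0, 0, 0, 0, 0.055]
  ]
}}

```text
time: 10.72
position: [0.6314, 0.2514, 0.1789]
tool_rot: [0.0, 1.0, -0.0, -0.001]
contact_force: [0.7, -0.1, -0.8]
width: 0.0554
finger_force: 0.0
```

Emit:
{"fn": "pendant", "kwargs": {
  "increments": [
    [0, 0, 0.002, 0, 0.055],
    [0, 0, 0, 0, 0.055]
  ]
}}

```text
time: 10.98
position: [0.6316, 0.2514, 0.1773]
tool_rot: [0.0, 1.0, -0.0, -0.0]
contact_force: [0.3, -1.0, -0.4]
width: 0.0548
finger_force: 0.0
```

Emit:
{"fn": "pendant", "kwargs": {
  "increments": [
    [0, 0, 0.0015, 0, 0.055],
    [0, 0, 0, 0, 0.055]
  ]
}}

```text
time: 11.22
position: [0.6316, 0.2514, 0.1759]
tool_rot: [0.0, 1.0, -0.0, -0.0]
contact_force: [-0.3, -0.9, 0.3]
width: 0.0549
finger_force: 0.0
```

Emit:
{"fn": "pendant", "kwargs": {
  "increments": [
    [0, 0, 0, 0, 0.04],
    [0, 0, 0, 0, 0.04],
    [0, 0, 0, 0, 0.04]
  ],
  "squeeze": 40
}}

```text
time: 11.6
position: [0.6319, 0.2515, 0.1765]
tool_rot: [-0.0, 1.0, -0.0, 0.0]
contact_force: [-0.2, -1.0, 3.1]
width: 0.0412
finger_force: 40.7
```

Emit:
{"fn": "pendant", "kwargs": {
  "increments": [
    [0, 0, -0.03, 0, 0.035],
    [0, 0, -0.04, 0, 0.035],
    [0, 0, -0.04, 0, 0.035],
    [0, 0, -0.04, 0, 0.035],
    [0, 0, 0, 0, 0.035]
  ]
}}

```text
time: 12.22
position: [0.6326, 0.2517, 0.3303]
tool_rot: [-0.001, 1.0, -0.0, 0.004]
contact_force: [-0.1, -0.4, -0.9]
width: 0.0415
finger_force: 40.6
```

Emit:
{"fn": "pendant", "kwargs": {
  "increments": [
    [-0.038, 0.0475, 0, 0, 0.035],
    [-0.038, 0.0475, 0, 0, 0.035],
    [-0.038, 0.0475, 0, 0, 0.035],
    [-0.038, 0.0475, 0, 0, 0.035],
    [-0.038, 0.0475, 0, 0, 0.035]
  ]
}}

```text
time: 12.85
position: [0.4398, 0.0129, 0.3249]
tool_rot: [-0.0, 1.0, 0.0, -0.001]
contact_force: [-0.9, -1.8, -0.2]
width: 0.0414
finger_force: 40.6
```

Emit:
{"fn": "pendant", "kwargs": {
  "increments": [
    [0, 0, 0, 0, 0.035],
    [0, 0, 0, 0, 0.035],
    [0, 0, 0, 0, 0.035]
  ]
}}

```text
time: 13.22
position: [0.4423, 0.0146, 0.3258]
tool_rot: [-0.0, 1.0, 0.001, 0.0]
contact_force: [0.4, -0.6, -0.3]
width: 0.0413
finger_force: 40.6
```

```bash
python3 - <<'E'
from h import *
o=status.get_obs();C=cam("wrist",o);print(o["position"],o["width"])
a=camrig.snapshot("wrist")[:,:,::-1].copy();cv2.imwrite("pics/w6.png",a)
E
```

```text
[0.44228561 0.01463866 0.32575635] 0.04132049309181959
```

View pics/w6.png

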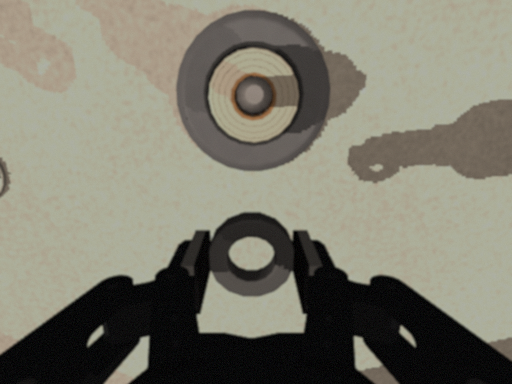

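The wrist view shows the spindle tip at about (254,94) inside the seated roll. The spacer is held at about (251,254). I need intensity profiles to locate its faces.

```bash
python3 - <<'E'
from h import *
a=cv2.imread("pics/w6.png");o=status.get_obs();C=cam("wrist",o)
g=cv2.cvtColor(a,cv2.COLOR_BGR2HSV)[...,2]
print("col251",list(zip(range(206,302,2),g[206:302:2,251])));print("row260",list(zip(range(200,304,2),g[260,200:304:2])))
P=o["position"]
for zz in(.1645,.1765):
  for r in(.012,.022):
    c=[proj(C,P+[r*np.cos(t),r*np.sin(t),-zz]) for t in(0,np.pi,np.pi/2,-np.pi/2)];print(zz,r,np.round(c,1).tolist())
for t in(120,135):
    e=blob(g>t,(254,94),12);print("tip",t,e,ray(C,e[0],.124).round(4))
z=cv2.resize(a[200:305,195:310],None,fx=5,fy=5,interpolation=cv2.INTER_CUBIC);cv2.imwrite("pics/w6z.png",cv2.convertScaleAbs(z,alpha=2))
E
```

```text
col251 [(206, np.uint8(173)), (208, np.uint8(172)), (210, np.uint8(169)), (212, np.uint8(104)), (214, np.uint8(25)), (216, np.uint8(25)), (218, np.uint8(29)), (220, np.uint8(37)), (222, np.uint8(44)), (224, np.uint8(40)), (226, np.uint8(38)), (228, np.uint8(40)), (230, np.uint8(38)), (232, np.uint8(40)), (234, np.uint8(35)), (236, np.uint8(86)), (238, np.uint8(166)), (240, np.uint8(173)), (242, np.uint8(174)), (244, np.uint8(177)), (246, np.uint8(173)), (248, np.uint8(172)), (250, np.uint8(174)), (252, np.uint8(170)), (254, np.uint8(173)), (256, np.uint8(171)), (258, np.uint8(173)), (260, np.uint8(172)), (262, np.uint8(171)), (264, np.uint8(171)), (266, np.uint8(173)), (268, np.uint8(165)), (270, np.uint8(83)), (272, np.uint8(24)), (274, np.uint8(30)), (276, np.uint8(30)), (278, np.uint8(26)), (280, np.uint8(45)), (282, np.uint8(81)), (284, np.uint8(84)), (286, np.uint8(84)), (288, np.uint8(84)), (290, np.uint8(81)), (292, np.uint8(82)), (294, np.uint8(84)), (296, np.uint8(133)), (298, np.uint8(173)), (300, np.uint8(173))]
row260 [(200, np.uint8(5)), (202, np.uint8(8)), (204, np.uint
[... 930 characters left out ...]
 (292, np.uint8(36)), (294, np.uint8(10)), (296, np.uint8(2)), (298, np.uint8(8)), (300, np.uint8(11)), (302, np.uint8(9))]
0.1645 0.012 [[252.5, 234.6], [252.4, 278.8], [227.7, 257.2], [277.1, 257.2]]
0.1645 0.022 [[252.5, 214.8], [252.3, 296.1], [207.1, 257.2], [297.7, 257.2]]
0.1765 0.012 [[252.3, 224.5], [252.3, 266.1], [229.4, 245.7], [275.2, 245.8]]
0.1765 0.022 [[252.4, 206.1], [252.2, 282.4], [210.2, 245.7], [294.4, 245.8]]
tip 120 ((252.91160583496094, 94.19790649414062), (18.66116714477539, 19.41379165649414), 51.38507080078125) [0.5183 0.0145 0.124 ]
tip 135 ((253.46949768066406, 94.0610122680664), (16.420391082763672, 17.148237228393555), 39.52663803100586) [0.5184 0.0142 0.124 ]
```

View pics/w6z.png

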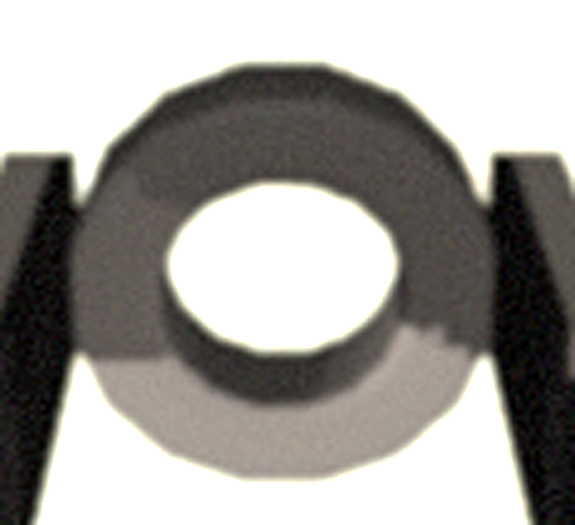

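The zoom shows the ring lying level between the pads, with its bore centred at about (251.5,258). That puts it about 1.3 mm behind the TCP axis in x. I'll move over the spindle.

Emit:
{"fn": "pendant", "kwargs": {
  "increments": [
    [0.04, 0.001, 0, 0, 0.035],
    [0.0375, 0, 0, 0, 0.035],
    [0, 0, 0, 0, 0.035],
    [0, 0, 0, 0, 0.035],
    [0, 0, 0, 0, 0.035]
  ]
}}

```text
time: 13.9
position: [0.5184, 0.0135, 0.3258]
tool_rot: [-0.0, 1.0, 0.0, -0.001]
contact_force: [-0.1, 0.1, -0.5]
width: 0.0411
finger_force: 40.6
```

```bash
python3 - <<'E'
from h import *
o=status.get_obs();print(tool(o,(.5197,.0137,.2635)).round(4))
E
```

```text
[ 0.0014 -0.0002  0.0623]
```

Emit:
{"fn": "pendant", "kwargs": {
  "increments": [
    [0.0012, 0, 0.015, 0, 0.035],
    [0, 0, 0.012, 0, 0.035],
    [0, 0, 0.005, 0, 0.035],
    [0, 0, 0, 0, 0.035],
    [0, 0, 0, 0, 0.035]
  ]
}}

```text
time: 14.52
position: [0.5205, 0.0129, 0.2942]
tool_rot: [0.0, 1.0, -0.0, 0.0]
contact_force: [-0.4, 0.4, 0.4]
width: 0.0417
finger_force: 40.6
```

Emit:
{"fn": "pendant", "kwargs": {
  "increments": [
    [0, 0, 0.005, 0, 0.035],
    [0, 0, 0.005, 0, 0.035],
    [0, 0, 0, 0, 0.035]
  ]
}}

```text
time: 14.9
position: [0.5201, 0.013, 0.2835]
tool_rot: [-0.0, 1.0, -0.0, -0.001]
contact_force: [-1.1, 0.1, 0.2]
width: 0.0418
finger_force: 40.6
```

Emit:
{"fn": "pendant", "kwargs": {
  "increments": [
    [-0.0005, -0.0005, 0.007, 0, 0.035],
    [0, 0, 0.007, 0, 0.035],
    [0, 0, 0.003, 0, 0.035],
    [0, 0, 0, 0, 0.035]
  ]
}}

```text
time: 15.4
position: [0.5197, 0.0135, 0.2666]
tool_rot: [-0.0, 1.0, -0.0, -0.0]
contact_force: [-0.1, -0.6, 0.1]
width: 0.0416
finger_force: 40.6
```

Emit:
{"fn": "pendant", "kwargs": {
  "increments": [
    [0, 0, 0.002, 0, 0.035],
    [0, 0, 0.001, 0, 0.035],
    [0, 0, 0, 0, 0.035]
  ]
}}

```text
time: 15.78
position: [0.5198, 0.0134, 0.264]
tool_rot: [0.0, 1.0, -0.0, 0.0]
contact_force: [-0.9, -0.1, -0.0]
width: 0.0415
finger_force: 40.6
```

Emit:
{"fn": "pendant", "kwargs": {
  "increments": [
    [0, 0, 0.001, 0, 0.035],
    [0, 0, 0, 0, 0.035]
  ]
}}

```text
time: 16.02
position: [0.5199, 0.0134, 0.2634]
tool_rot: [0.0, 1.0, -0.0, 0.0]
contact_force: [-0.1, -0.4, 4.0]
width: 0.0412
finger_force: 41.0
```

Emit:
{"fn": "pendant", "kwargs": {
  "increments": [
    [0, 0, 0.0007, 0, 0.035],
    [0, 0, 0, 0, 0.035]
  ]
}}

```text
time: 16.27
position: [0.5199, 0.0134, 0.2629]
tool_rot: [0.0, 1.0, -0.0, 0.0]
contact_force: [-2.6, 0.8, 6.6]
width: 0.0413
finger_force: 41.2
```

Emit:
{"fn": "pendant", "kwargs": {
  "increments": [
    [0, 0, -0.0007, 0, 0.035],
    [0, 0, 0, 0, 0.06],
    [0, 0, 0, 0, 0.085],
    [0, 0, 0, 0, 0.085]
  ]
}}

```text
time: 16.77
position: [0.5198, 0.0134, 0.2628]
tool_rot: [-0.0, 1.0, -0.0, -0.0]
contact_force: [0.9, -0.1, -0.1]
width: 0.085
finger_force: 0.0
```

Emit:
{"fn": "pendant", "kwargs": {
  "increments": [
    [0, 0, -0.03, 0, 0.085],
    [0, 0, -0.04, 0, 0.085],
    [0, 0, -0.03, 0, 0.085],
    [-0.04, 0, 0, 0, 0.085],
    [0, 0, 0, 0, 0.085]
  ]
}}

```text
time: 17.4
position: [0.4778, 0.0138, 0.363]
tool_rot: [-0.0, 1.0, -0.0, -0.001]
contact_force: [0.5, 0.1, -0.4]
width: 0.0851
finger_force: 0.0
```

Emit:
{"fn": "pendant", "kwargs": {
  "increments": [
    [0, 0, 0, 0, 0.085],
    [0, 0, 0, 0, 0.085]
  ]
}}

```text
time: 17.65
position: [0.4805, 0.0133, 0.3629]
tool_rot: [0.0, 1.0, -0.0, 0.0]
contact_force: [0.8, 0.6, 0.2]
width: 0.0847
finger_force: 0.0
```

```bash
python3 - <<'E'
from h import *
o=status.get_obs();C=cam("wrist",o);print(o["position"])
a=camrig.snapshot("wrist")[:,:,::-1].copy();cv2.imwrite("pics/w7.png",a)
g=cv2.cvtColor(a,cv2.COLOR_BGR2HSV)[...,2];p=proj(C,(.518,.0138,.099));x,y=p.round().astype(int)
print(p,proj(C,(.5184,.014,.124)))
z=cv2.resize(a[y-60:y+60,x-70:x+70],None,fx=4,fy=4,interpolation=cv2.INTER_CUBIC);cv2.imwrite("pics/w7z.png",cv2.convertScaleAbs(z,alpha=1.7))
E
```

```text
[0.48053216 0.01332199 0.36286251]
[251.09615186 148.39626866] [250.83677902 153.5158217 ]
```

View pics/w7z.png

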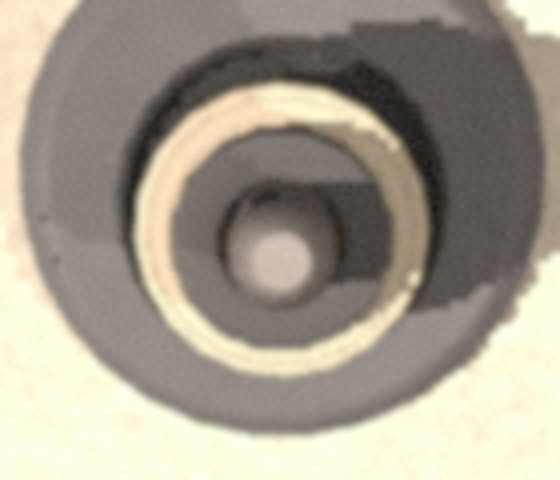

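The zoom shows the spacer lying flat and concentric on the roll, with its outline centred at about (281,237) in the crop, within 1 mm of the axis. Next is the disc.

Emit:
{"fn": "pendant", "kwargs": {
  "increments": [
    [-0.006, -0.054, 0.0126, 0, 0.085],
    [-0.006, -0.054, 0.0126, 0, 0.085],
    [-0.006, -0.054, 0.0126, 0, 0.085],
    [-0.006, -0.054, 0.0126, 0, 0.085],
    [-0.006, -0.054, 0.0126, 0, 0.085]
  ]
}}

```text
time: 18.32
position: [0.4501, 0.2854, 0.2993]
tool_rot: [-0.0, 1.0, -0.0, 0.0]
contact_force: [0.8, 0.6, 0.6]
width: 0.0854
finger_force: 0.0
```

Emit:
{"fn": "pendant", "kwargs": {
  "increments": [
    [0, 0, 0, 0, 0.06],
    [0, 0, 0, 0, 0.06],
    [0, 0, 0, 0, 0.06]
  ]
}}

```text
time: 18.7
position: [0.4505, 0.2825, 0.3002]
tool_rot: [0.0, 1.0, -0.001, 0.0]
contact_force: [-0.3, -0.1, 0.1]
width: 0.0601
finger_force: 0.0
```

```bash
python3 - <<'E'
from h import *
o=status.get_obs();C=cam("wrist",o);print(o["position"])
a=camrig.snapshot("wrist")[:,:,::-1].copy();cv2.imwrite("pics/w8.png",a)
p=proj(C,(.45,.283,.019));x,y=p.round().astype(int);print(p,x,y)
z=cv2.resize(a[y-60:y+60,x-70:x+70],None,fx=4,fy=4,interpolation=cv2.INTER_CUBIC);cv2.imwrite("pics/w8z.png",cv2.convertScaleAbs(z,alpha=1.5))
E
```

```text
[0.45045371 0.28245576 0.3001949 ]
[250.98474881 189.513123  ] 251 190
```

View pics/w8z.png

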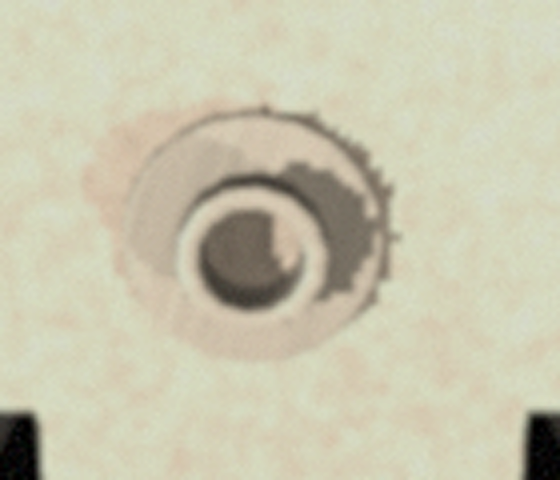

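The crop shows the disc hub up, with its bore rim at about (252,259) and the flange at about (251,234). In the full image the bore is at about (243.6,194.4). That was my 11th view, one over the limit of ten, so I'll use numeric measurements only from here.

```bash
python3 - <<'E'
from h import *
a=cv2.imread("pics/w8.png");o=status.get_obs();C=cam("wrist",o)
g=cv2.cvtColor(a,cv2.COLOR_BGR2HSV)[...,2]
print(ray(C,(243.6,194.4),.019).round(4),ray(C,(243.5,188),.005).round(4))
for t in(85,100):
    e=blob(g<t,(243.6,194.4),15);print(t,e,ray(C,e[0],.019).round(4))
E
```

```text
[0.4457 0.2893 0.019 ] [0.4473 0.2897 0.005 ]
85 ((242.61636352539062, 195.06785583496094), (23.595781326293945, 24.372596740722656), 131.46771240234375) [0.4451 0.2901 0.019 ]
100 ((242.80259704589844, 194.8594970703125), (24.49012565612793, 25.56275749206543), 122.66022491455078) [0.4453 0.29   0.019 ]
```

Emit:
{"fn": "pendant", "kwargs": {
  "increments": [
    [-0.0045, -0.0065, 0.04, 0, 0.055],
    [0, 0, 0.04, 0, 0.055],
    [0, 0, 0.024, 0, 0.055],
    [0, 0, 0, 0, 0.048],
    [0, 0, 0, 0, 0.048]
  ],
  "squeeze": 40
}}

```text
time: 19.38
position: [0.4463, 0.2896, 0.1971]
tool_rot: [-0.0, 1.0, -0.001, 0.001]
contact_force: [0.9, -0.3, 0.8]
width: 0.0477
finger_force: 0.0
```

Emit:
{"fn": "pendant", "kwargs": {
  "increments": [
    [0, 0, 0, 0, 0.044],
    [0, 0, 0, 0, 0.044]
  ]
}}

```text
time: 19.62
position: [0.4458, 0.29, 0.1971]
tool_rot: [-0.0, 1.0, -0.0, 0.001]
contact_force: [-0.0, 0.8, 0.9]
width: 0.0439
finger_force: 0.0
```

```bash
python3 - <<'E'
from h import *
o=status.get_obs();print(tool(o,(.446,.289,.183)).round(4))
E
```

```text
[0.0002 0.001  0.0141]
```

Emit:
{"fn": "pendant", "kwargs": {
  "increments": [
    [0, 0.001, 0.008, 0, 0.044],
    [0, 0, 0.005, 0, 0.044],
    [0, 0, 0, 0, 0.044],
    [0, 0, 0, 0, 0.044]
  ]
}}

```text
time: 20.12
position: [0.4454, 0.289, 0.1829]
tool_rot: [0.0, 1.0, -0.0, -0.0]
contact_force: [0.6, -0.1, -0.0]
width: 0.0438
finger_force: 0.0
```

Emit:
{"fn": "pendant", "kwargs": {
  "increments": [
    [0, 0, 0.002, 0, 0.044],
    [0, 0, 0, 0, 0.044]
  ]
}}

```text
time: 20.38
position: [0.4453, 0.2889, 0.1809]
tool_rot: [0.0, 1.0, -0.0, -0.0]
contact_force: [-0.3, -0.6, 0.5]
width: 0.0442
finger_force: 0.0
```

Emit:
{"fn": "pendant", "kwargs": {
  "increments": [
    [0, 0, 0.0015, 0, 0.044],
    [0, 0, 0, 0, 0.044]
  ]
}}

```text
time: 20.62
position: [0.4453, 0.2889, 0.1794]
tool_rot: [0.0, 1.0, -0.0, -0.0]
contact_force: [0.7, -0.3, -1.0]
width: 0.044
finger_force: 0.0
```

Emit:
{"fn": "pendant", "kwargs": {
  "increments": [
    [0.0005, 0, 0, 0, 0.025],
    [0, 0, 0, 0, 0.025],
    [0, 0, 0, 0, 0.025],
    [0, 0, 0, 0, 0.025]
  ],
  "squeeze": 40
}}

```text
time: 21.12
position: [0.4457, 0.289, 0.1799]
tool_rot: [-0.0, 1.0, -0.0, -0.0]
contact_force: [-2.4, -0.9, 6.2]
width: 0.0325
finger_force: 39.5
```

Emit:
{"fn": "pendant", "kwargs": {
  "increments": [
    [0, 0, -0.03, 0, 0.025],
    [0, 0, -0.04, 0, 0.025],
    [0, 0, -0.04, 0, 0.025],
    [0, 0, -0.04, 0, 0.025],
    [0, 0, 0, 0, 0.025]
  ]
}}

```text
time: 21.75
position: [0.4469, 0.2894, 0.3328]
tool_rot: [-0.001, 1.0, -0.0, 0.004]
contact_force: [0.8, 0.4, -1.3]
width: 0.0326
finger_force: 40.0
```

Emit:
{"fn": "pendant", "kwargs": {
  "increments": [
    [-0.0014, 0.055, 0, 0, 0.025],
    [-0.0014, 0.055, 0, 0, 0.025],
    [-0.0014, 0.055, 0, 0, 0.025],
    [-0.0014, 0.055, 0, 0, 0.025],
    [-0.0014, 0.0555, 0, 0, 0.025]
  ]
}}

```text
time: 22.38
position: [0.4381, 0.0119, 0.3283]
tool_rot: [-0.0, 1.0, 0.0, -0.001]
contact_force: [0.5, -0.3, -0.2]
width: 0.0327
finger_force: 40.1
```

Emit:
{"fn": "pendant", "kwargs": {
  "increments": [
    [0, 0, 0, 0, 0.025],
    [0, 0, 0, 0, 0.025],
    [0, 0, 0, 0, 0.025]
  ]
}}

```text
time: 22.75
position: [0.4386, 0.0146, 0.329]
tool_rot: [-0.0, 1.0, 0.001, -0.0]
contact_force: [0.7, 0.5, -0.8]
width: 0.0325
finger_force: 40.1
```

```bash
python3 - <<'E'
from h import *
o=status.get_obs();C=cam("wrist",o);P=o["position"];print(P,o["width"])
a=camrig.snapshot("wrist")[:,:,::-1].copy();cv2.imwrite("pics/w9.png",a)
g=cv2.cvtColor(a,cv2.COLOR_BGR2HSV)[...,2]
t=proj(C,(.5184,.0141,.124));print("tip pred",t)
for q in(115,125,135):
    e=blob(g>q,t,12);print("tip",q,e,ray(C,e[0],.124).round(4))
# held disc: predicted outlines (hub top bore, hub top outer, flange top)
for zz,r in((.1607,.0115),(.1607,.017),(.1747,.03),(.1797,.03),(.1797,.0115)):
    print(zz,r,np.round([proj(C,P+[r*np.cos(u),r*np.sin(u),-zz]) for u in(0,np.pi,np.pi/2,-np.pi/2)],1).tolist())
c=proj(C,P-[0,0,.1607]).round().astype(int);print(c)
print("col",[(y,int(g[y,c[0]])) for y in range(185,325,2)])
for y in(c[1]-6,c[1],c[1]+6):print("row",y,[(x,int(g[y,x])) for x in range(c[0]-40,c[0]+41,2)])
E
```

```text
[0.43862688 0.01463681 0.32900657] 0.03254093750620543
tip pred [253.49577019  86.67569392]
tip 115 ((252.65438842773438, 86.92095184326172), (19.583314895629883, 20.417325973510742), 56.20109558105469) [0.5183 0.0146 0.124 ]
tip 125 ((253.19566345214844, 86.79228210449219), (18.351282119750977, 18.703828811645508), 46.44853973388672) [0.5183 0.0143 0.124 ]
tip 135 ((253.61866760253906, 86.71780395507812), (16.673799514770508, 17.604705810546875), 173.54710388183594) [0.5184 0.014  0.124 ]
0.1607 0.0115 [[252.6, 238.8], [252.5, 282.1], [228.2, 261.0], [276.9, 261.0]]
0.1607 0.017 [[252.6, 227.8], [252.5, 291.9], [216.6, 260.9], [288.5, 261.0]]
0.1747 0.03 [[252.6, 191.7], [252.3, 296.8], [194.4, 247.1], [310.4, 247.1]]
0.1797 0.03 [[252.5, 188.7], [252.3, 291.2], [196.1, 242.7], [308.7, 242.7]]

[... 1613 characters left out ...]
51, 175), (253, 174), (255, 177), (257, 169), (259, 153), (261, 129), (263, 92), (265, 84), (267, 112), (269, 79), (271, 51), (273, 51), (275, 65), (277, 80), (279, 85), (281, 80), (283, 79), (285, 48), (287, 6), (289, 5), (291, 5), (293, 0)]
row 267 [(213, 4), (215, 9), (217, 31), (219, 82), (221, 99), (223, 101), (225, 105), (227, 104), (229, 80), (231, 65), (233, 63), (235, 54), (237, 56), (239, 60), (241, 57), (243, 57), (245, 59), (247, 65), (249, 64), (251, 63), (253, 64), (255, 60), (257, 63), (259, 62), (261, 68), (263, 78), (265, 85), (267, 93), (269, 84), (271, 77), (273, 58), (275, 77), (277, 85), (279, 84), (281, 82), (283, 73), (285, 27), (287, 0), (289, 7), (291, 2), (293, 14)]
```

The numbers match the predicted outline of a level disc within 1 mm: bore rim rows 238–281 and columns 228.5–274. So I move 0.080 m in x and about 1 mm in y to sit over the spindle.

Emit:
{"fn": "pendant", "kwargs": {
  "increments": [
    [0.04, 0.001, 0, 0, 0.025],
    [0.04, 0, 0, 0, 0.025],
    [0, 0, 0, 0, 0.025],
    [0, 0, 0, 0, 0.025],
    [0, 0, 0, 0, 0.025]
  ]
}}

```text
time: 23.42
position: [0.5178, 0.0131, 0.3294]
tool_rot: [-0.0, 1.0, 0.0, -0.001]
contact_force: [0.4, 0.3, -0.3]
width: 0.0323
finger_force: 40.1
```

```bash
python3 - <<'E'
from h import *
o=status.get_obs();print(tool(o,(.5184,.0135,.2787)).round(4))
E
```

```text
[ 0.0006 -0.0004  0.0506]
```

Emit:
{"fn": "pendant", "kwargs": {
  "increments": [
    [0.0005, -0.0004, 0.012, 0, 0.025],
    [0, 0, 0.01, 0, 0.025],
    [0, 0, 0.005, 0, 0.025],
    [0, 0, 0, 0, 0.025],
    [0, 0, 0, 0, 0.025]
  ]
}}

```text
time: 24.05
position: [0.5195, 0.0128, 0.3027]
tool_rot: [0.0, 1.0, -0.0, 0.0]
contact_force: [0.6, 0.1, -0.2]
width: 0.0325
finger_force: 40.1
```

Emit:
{"fn": "pendant", "kwargs": {
  "increments": [
    [0, 0, 0.005, 0, 0.025],
    [0, 0, 0, 0, 0.025]
  ]
}}

```text
time: 24.3
position: [0.5192, 0.0128, 0.2972]
tool_rot: [-0.0, 1.0, -0.0, -0.0]
contact_force: [-0.2, 0.7, -2.1]
width: 0.0324
finger_force: 40.1
```

Emit:
{"fn": "pendant", "kwargs": {
  "increments": [
    [-0.0007, -0.0007, 0, 0, 0.025],
    [0, 0, 0, 0, 0.025]
  ]
}}

```text
time: 24.55
position: [0.5186, 0.0136, 0.2976]
tool_rot: [-0.0, 1.0, -0.0, 0.0]
contact_force: [-0.7, -0.7, -0.5]
width: 0.0325
finger_force: 40.1
```

Emit:
{"fn": "pendant", "kwargs": {
  "increments": [
    [0, 0, 0.005, 0, 0.025],
    [0, 0, 0.003, 0, 0.025],
    [0, 0, 0, 0, 0.025]
  ]
}}

```text
time: 24.92
position: [0.5185, 0.0136, 0.2891]
tool_rot: [-0.0, 1.0, -0.0, -0.0]
contact_force: [0.6, -0.4, -0.4]
width: 0.0327
finger_force: 40.1
```

Past the taper with no side load. Next I lower it to contact.

Emit:
{"fn": "pendant", "kwargs": {
  "increments": [
    [0, 0, 0.005, 0, 0.025],
    [0, 0, 0.004, 0, 0.025],
    [0, 0, 0, 0, 0.025]
  ]
}}

```text
time: 25.3
position: [0.5184, 0.0136, 0.28]
tool_rot: [-0.0, 1.0, -0.0, -0.0]
contact_force: [0.7, -0.3, -1.4]
width: 0.0326
finger_force: 40.1
```

Emit:
{"fn": "pendant", "kwargs": {
  "increments": [
    [0, 0, 0.001, 0, 0.025],
    [0, 0, 0, 0, 0.025]
  ]
}}

```text
time: 25.55
position: [0.5186, 0.0135, 0.2795]
tool_rot: [0.0, 1.0, -0.0, 0.0]
contact_force: [0.1, 0.1, -0.9]
width: 0.0328
finger_force: 40.1
```

Emit:
{"fn": "pendant", "kwargs": {
  "increments": [
    [0, 0, 0.001, 0, 0.025],
    [0, 0, 0, 0, 0.025]
  ]
}}

```text
time: 25.8
position: [0.5187, 0.0135, 0.2789]
tool_rot: [0.0, 1.0, -0.0, 0.0]
contact_force: [0.1, -0.7, 2.0]
width: 0.0324
finger_force: 40.4
```

Emit:
{"fn": "pendant", "kwargs": {
  "increments": [
    [0, 0, 0.002, 0, 0.025],
    [0, 0, 0.002, 0, 0.025],
    [0, 0, 0, 0, 0.025]
  ]
}}

```text
time: 26.18
position: [0.5187, 0.0135, 0.2752]
tool_rot: [0.0, 1.0, -0.0, 0.0]
contact_force: [-1.8, -0.2, 7.2]
width: 0.0327
finger_force: 40.8
```

Emit:
{"fn": "pendant", "kwargs": {
  "increments": [
    [0, 0, 0.002, 0, 0.025],
    [0, 0, 0.002, 0, 0.025],
    [0, 0, 0, 0, 0.025]
  ]
}}

```text
time: 26.55
position: [0.5187, 0.0135, 0.2715]
tool_rot: [0.0, 1.0, -0.0, 0.001]
contact_force: [-4.2, -0.5, 10.7]
width: 0.0327
finger_force: 41.0
```

Emit:
{"fn": "pendant", "kwargs": {
  "increments": [
    [-0.0005, 0, 0.002, 0, 0.025],
    [0, 0, 0.001, 0, 0.025],
    [0, 0, 0, 0, 0.025]
  ]
}}

```text
time: 26.92
position: [0.5185, 0.0135, 0.2689]
tool_rot: [0.0, 1.0, -0.0, 0.001]
contact_force: [-3.0, 0.9, 10.6]
width: 0.0326
finger_force: 41.1
```

Emit:
{"fn": "pendant", "kwargs": {
  "increments": [
    [0, 0, 0.001, 0, 0.025],
    [0, 0, 0, 0, 0.025]
  ]
}}

```text
time: 27.18
position: [0.5185, 0.0135, 0.268]
tool_rot: [0.0, 1.0, -0.0, 0.001]
contact_force: [-2.7, -0.1, 11.9]
width: 0.0322
finger_force: 41.2
```

Emit:
{"fn": "pendant", "kwargs": {
  "increments": [
    [0, 0, 0.0007, 0, 0.025],
    [0, 0, 0, 0, 0.025]
  ]
}}

```text
time: 27.42
position: [0.5185, 0.0135, 0.2674]
tool_rot: [0.0, 1.0, -0.0, 0.001]
contact_force: [-3.1, 1.2, 11.5]
width: 0.0323
finger_force: 41.2
```

Emit:
{"fn": "pendant", "kwargs": {
  "increments": [
    [0, 0, 0.0006, 0, 0.025],
    [0, 0, 0, 0, 0.025]
  ]
}}

```text
time: 27.68
position: [0.5185, 0.0135, 0.2668]
tool_rot: [0.0, 1.0, -0.0, 0.001]
contact_force: [-2.0, 0.8, 12.4]
width: 0.0324
finger_force: 41.2
```

Emit:
{"fn": "pendant", "kwargs": {
  "increments": [
    [0, 0, 0.0005, 0, 0.025],
    [0, 0, 0, 0, 0.025]
  ]
}}

```text
time: 27.92
position: [0.5185, 0.0136, 0.2667]
tool_rot: [0.0, 1.0, -0.0, 0.001]
contact_force: [-4.0, 0.5, 14.8]
width: 0.0325
finger_force: 41.5
```

Emit:
{"fn": "pendant", "kwargs": {
  "increments": [
    [0, 0, 0.0006, 0, 0.025],
    [0, 0, 0, 0, 0.025]
  ]
}}

```text
time: 28.18
position: [0.5185, 0.0136, 0.2667]
tool_rot: [0.0, 1.0, 0.0, 0.001]
contact_force: [-5.0, 1.0, 20.0]
width: 0.0326
finger_force: 41.9
```

Emit:
{"fn": "pendant", "kwargs": {
  "increments": [
    [0, 0, 0, 0, 0.025],
    [0, 0, 0, 0, 0.025],
    [0, 0, 0, 0, 0.025],
    [0, 0, 0, 0, 0.025]
  ]
}}

```text
time: 28.68
position: [0.5185, 0.0136, 0.2667]
tool_rot: [0.0, 1.0, 0.0, 0.001]
contact_force: [-5.6, 1.4, 19.3]
width: 0.0325
finger_force: 41.9
```

Emit:
{"fn": "pendant", "kwargs": {
  "increments": [
    [0, 0, -0.0002, 0, 0.025],
    [0, 0, 0, 0, 0.025],
    [0, 0, 0, 0, 0.025]
  ]
}}

```text
time: 29.05
position: [0.5185, 0.0136, 0.2667]
tool_rot: [0.0, 1.0, -0.0, 0.001]
contact_force: [-4.7, 0.1, 18.5]
width: 0.0325
finger_force: 41.7
```

```bash
python3 -c "
from workcell import arm, camrig, ticket, status
o=status.get_obs();print(o['contact_force'],o['position']);print(ticket.sign_off())"
```

```text
[-4.71143658  0.14624345 18.49113849] [0.51848091 0.01359969 0.26666626]
the job is handed in; nothing more can be done
None
```

I stacked the roll, spacer and disc on the spindle and handed in at 29 s, holding the disc down at about 18.5 N; the plate read as on its stop (about 12 mm of travel, then force rising with no further movement), no verdict was returned, and I viewed 11 pictures, one over the limit of 10.

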